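Clear worn pedicure things into the hamper

TASK

Open the hamper's lid wide, drop the worn grey pumice and the broken toe separator (the wooden comb with only two prongs left) into the hamper, and then shut the lid fully. Leave the sound four-prong separator, the jar, the lotion bottle and the tool case standing where they are.

Things in the scene. Friction and masses are not known exactly. Their poses are not given: they have to be found in the camera images.
- hamper: Beige wicker-look plastic hamper, fixed to the bench; open-topped box 170 mm deep (own x), 240 mm wide (own y), 130 mm high, walls and floor 5 mm. Stands left or right of the robot's centre line. Origin: centre of its underside; own -x is its front, roughly towards the robot; the lid is hinged on its +x rim.
- hamper_mouth (a point): Centre of the hamper's mouth, at rim height, 130 mm above the bench. Axes as the hamper.
- hamper_lid (a joint): Angle of the hamper's lid in rad: 0 shut, grows as the front edge rises, stop at 1.75; about 1.5 stands upright. It starts shut or a little ajar. A stiff hinge (0.28 N m) keeps it where it is left, so it must be led both ways; about 2 N at the grip. The lid is a plate 170 x 240 x 8 mm.
- lid_hinge (a point): Middle of the lid's hinge line, which runs along the hamper's y on its far rim, 130 mm above the bench, 85 mm behind the hamper's centre.
- lid_grip (a point): Centre of the lid's grip: a dark wooden round bar, 16 mm thick and 26 mm long along the hamper's y, on a 12 mm wide neck, 32 mm in front of the lid's front edge; 202 mm from the hinge line, and 4 mm above the lid's underside plane. Moves with the lid. Pinched by its two ends, it can pivot between the fingers as the lid swings.
- mat: Cork mat 320 x 370 x 4 mm, fixed flat on the bench on the other side of the centre line; the six loose things stand on it. Origin: centre of its underside.
- pumice: Worn grey pumice, a rounded block 80 mm long (own x), 45 mm wide (own y), 30 mm high, about 0.09 kg. Origin: centre of its underside. TO BE DISCARDED.
- broken_separator: Beech toe separator lying flat: a comb 92 mm long (own x), 48 across (own y), 18 thick. Spine: own y -24 to -6 mm, full length. Prongs 14 mm wide reach to own y +24, at own x -39 and -13 mm only; those at +13 and +39 are snapped off. About 0.035 kg. Origin: centre of the underside of the 92 x 48 outline. TO BE DISCARDED.
- good_separator: Beech toe separator lying flat: a comb 92 mm long (own x), 48 across (own y), 18 thick. Spine: own y -24 to -6 mm, full length. Prongs 14 mm wide reach to own y +24, at own x -39, -13, 13 and 39 mm, all whole. Origin: centre of the underside of the 92 x 48 outline. To be left alone.
- jar: Clear acrylic jar with a white screw top, 68 mm across, 95 mm high, upright. Origin: centre of its underside. To be left alone.
- lotion: Green lotion bottle with a white cap, 40 mm across, 150 mm high, upright, at the edge of the mat. Origin: centre of its underside. To be left alone.
- tool_case: Shut stainless pedicure tool case lying flat, 60 mm (own x) by 160 mm (own y) by 22 mm high. Origin: centre of its underside. To be left alone.

How it is judged:
By the outcome, as a careful person would: the job done as asked, in the order asked, and still so for the second after the job is handed in, with the robot touching nothing.
It also fails if it takes over 72 s, if anything falls off the work surface, if the arm or the gripper's body presses on something with over 40 N, if the wrist force passes 120 N, or if a joint passes its speed limit or range.

ROBOT

A 7-joint arm with a two-finger parallel gripper is mounted at the origin on the work surface. World frame = base frame: x ahead of the robot, y to its left, z up, the work surface at z = 0. Lengths are in m, angles in degrees, forces in N, time in s.
With the tool pointing down it reaches from about 0.425 to 0.825 m from the base axis. Payload 3.6 kg.
Tool frame: the origin (TCP) lies between the finger pads; the fingertips stand 19 mm ahead of it and the grasp point (between the pads) is the TCP; z points along the fingers, y is the direction in which the jaws open and shut (so a half turn about z gives the same grasp; the last joint's range is limited). The gripper opens to 85 mm and grips with 20 to 120 N. Pads are 22 mm wide; open, the fingers measure 114 mm over their backs; the gripper's body (76 mm by 85 mm) begins 54 mm behind the grasp point. The pads swing forward as they close: fully open they stand 13 mm farther back than shut.
Start: joints at [74.055, 35.231, -0.722, 81.555, 0.464, 63.22, -2.315], TCP at [0.162, -0.629, 0.25] pointing down, gripper open.
Joint ranges: [-178.69, 178.69], [-17.37, 117.87], [-77.05, 75.6], [15.02, 138.74], [-78.02, 258.01], [0.78, 113.62], [-162.83, 162.83]. Speed limits (degrees/s): [159.86, 159.86, 180, 180, 180, 180, 180].

INTERFACE

Orientations are given as a 3x3 rotation matrix whose columns are the frame's x, y, z axes.
In Python, from station import robot, imaging, ticket gives the robot as it stands.
- The arm moves only by the tool play_rows, never from a script. Its arguments are lists of equal length, an entry for each row: "twist": the turn, a rotation vector about the tool's x, y, z in degrees, a list of three; "linear": the shift along the tool's x, y, z in cm, a list of three; "gripper": the finger opening in cm, from 0 to 8.54. A call has 1 to 20 rows; each row is the pose to reach, as a shift and turn from the pose commanded when the call began, along the tool's axes at that moment; what a row does not reach only later rows make up. A row lasts 1/10 s, in which the tool goes at most 50 mm and 8.59 degrees, less where a joint would pass 70% of its speed; a pose out of reach is approached as far as the arm can. A call with a gripper value outside its range is refused whole. The fingers move at their own pace and stop on an object; "grip_force" is the grip in N (left out, the last holds). Time passes only in rows, so rows that repeat a pose let the fingers close. It gives the time, the measured TCP pose, the force and the opening at its end, in the units of the state.
- robot.observe(): the state, without advancing time (a new reading comes with each control period).
- imaging.capture(name): name is "side" or "top" or "wrist"; returns the picture (420x560x3 uint8, red, green, blue); there is no depth.
- imaging.calibration(name): a dict with "camera_matrix" (3x3 intrinsics, pixels), "extrinsics" (4x4, takes a point from camera to world coordinates); the wrist camera has in their place "tool_from_camera" (4x4, takes a point from camera to tool coordinates, whose origin is the TCP and whose axes are the flange's). Camera axes: x right, y down, z forward; pixel columns grow to the right and rows downward; lengths in m; the calibration is good to about 2 mm. The wrist camera is an equidistant fisheye: a pixel r from the principal point sees the ray r / f radians off the axis. A picture is of the moment at which its call begins: read the wrist's pose just before it. calibration takes no time and is no camera call.
- ticket.finish_job(): hands the job in, once; it reports no verdict.
The state is a dict: "time_s": time; "joint_positions": joint angles; "joint_velocities": joint speeds; "tau": joint torques, N m; "position": TCP position; "eef_rot": TCP orientation; "force": force on the tool from outside, world axes, zero at the start; "ft_torque": the same for the moment, N m; "finger_gap": opening from 0.0 (shut) to 1.0 (fully open).
Only numpy, scipy, OpenCV 4.12 (cv2) and the standard library are available. Lean on these libraries where they do the work, as an engineer would, in place of code of your own. Each camera call takes 0.05 s, during which the arm holds its last target. There are 200 camera calls.

## Working session

There is one attempt and no reset: what is moved stays moved. The work goes in short steps, Python scripts to look and compute and a tool call to move; the robot and the scene stay as the last step left them, time stands still between calls to the robot, and variables do not carry over. Pictures are saved under pics/ and viewed, about 8 in all and at most 12, crops included, and the job is handed in when it is done.

Besides the shell and the picture viewer there is one more tool, called after ">>>" in YAML: its name, and indented under it one key for each argument. play_rows: Moves the arm, as the interface text tells. Its arguments: {"type":"object","properties":{"twist":{"type":"array"},"linear":{"type":"array"},"gripper":{"type":"array"},"grip_force":{"type":"number"}},"required":["twist","linear","gripper"]}

```bash
mkdir -p pics
python3 - <<'E'
from station import robot, imaging
import cv2,numpy as np
np.set_printoptions(precision=4,suppress=True)
s=robot.observe();print(s['time_s'],s['position'],np.array(s['eef_rot']),s['finger_gap'],s['force'])
for n in('top','side'):
    im=imaging.capture(n);cv2.imwrite(f'pics/{n}0.png',im[...,::-1]);c=imaging.calibration(n);print(n,c)
print(imaging.calibration('wrist'))
E
```

```text
0.0 [ 0.1618 -0.6288  0.2491] [[ 0.9684  0.2493 -0.0007]
 [ 0.2493 -0.9684  0.0026]
 [-0.     -0.0027 -1.    ]] 1.0032381296284618 [-0.941   0.1125 -0.4257]
top {'camera_matrix': array([[445.1846,   0.    , 285.3346],
       [  0.    , 445.1846, 211.0095],
       [  0.    ,   0.    ,   1.    ]]), 'extrinsics': array([[-0.019 , -0.9821,  0.1875,  0.3292],
       [-0.9997,  0.0219,  0.0132,  0.0492],
       [-0.0171, -0.1872, -0.9822,  1.188 ],
       [ 0.    ,  0.    ,  0.    ,  1.    ]])}
side {'camera_matrix': array([[468.1288,   0.    , 274.2872],
       [  0.    , 468.1288, 219.7785],
       [  0.    ,   0.    ,   1.    ]]), 'extrinsics': array([[-0.4307,  0.8523, -0.2966,  0.84  ],
       [ 0.9025,  0.4089, -0.1356,  0.2178],
       [ 0.0057, -0.3261, -0.9453,  1.0963],
       [ 0.    ,  0.    ,  0.    ,  1.    ]])}
{'camera_matrix': array([[325.1923,   0.    , 280.1963],
       [  0.    , 325.1923, 212.9918],
       [  0.    ,   0.    ,   1.    ]]), 'tool_from_camera': array([[ 0.0003, -0.9598, -0.2808,  0.0713],
       [ 1.    ,  0.0004, -0.0002, -0.001 ],
       [ 0.0003, -0.2808,  0.9598, -0.1229],
       [ 0.    ,  0.    ,  0.    ,  1.    ]])}
```

View pics/top0.png

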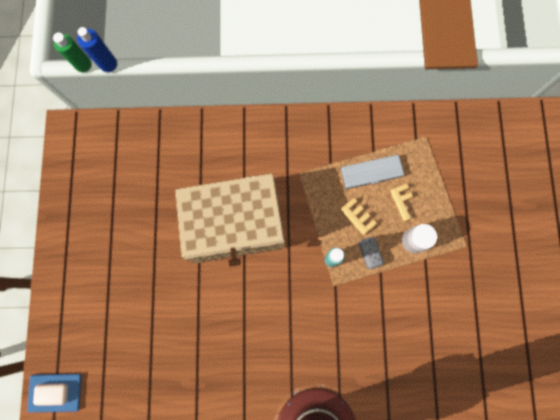

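View pics/side0.png

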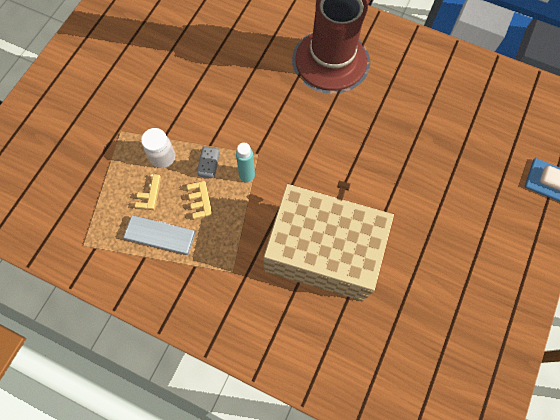

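Top view: hamper at left (lid corners ≈ (177,190), (274,176), (284,240)), grip ≈ (234,256). The mat is at right, with pumice ≈ (371,252), broken separator ≈ (402,202), good separator ≈ (358,216), lotion ≈ (335,256), jar ≈ (425,237) and case ≈ (373,171). The side view agrees.

```bash
cat > h.py <<'E'
import cv2,numpy as np
from station import robot, imaging
np.set_printoptions(precision=4,suppress=True)
def cast(n,px,z,T=None):
    """pixels (N,2) -> world points on plane z"""
    c=imaging.calibration(n);K=c['camera_matrix'];px=np.atleast_2d(px).astype(float)
    d=np.c_[(px[:,0]-K[0,2])/K[0,0],(px[:,1]-K[1,2])/K[1,1],np.ones(len(px))]
    if n=='wrist':
        r=np.hypot(d[:,0],d[:,1])+1e-9
        d=np.c_[d[:,:2]*(np.sin(r)/r)[:,None],np.cos(r)];E=T@c['tool_from_camera']
    else: E=c['extrinsics']
    d=d@E[:3,:3].T;o=E[:3,3]
    return o+d*((z-o[2])/d[:,2])[:,None]
def tri(p,q):
    """top pixel p, side pixel q -> point, miss"""
    L=[]
    for n,x in(('top',p),('side',q)):
        o=np.array(imaging.calibration(n)['extrinsics'])[:3,3];d=cast(n,x,0)[0]-o;L.append((o,d/np.linalg.norm(d)))
    (a,u),(b,v)=L;s=np.linalg.lstsq(np.c_[u,-v],b-a,rcond=None)[0];P,Q=a+u*s[0],b+v*s[1]
    return (P+Q)/2,np.linalg.norm(P-Q)
def tool():
    s=robot.observe();T=np.eye(4);T[:3,:3]=s['eef_rot'];T[:3,3]=s['position'];return T,s
E
python3 - <<'E'
from h import *
t=cv2.imread('pics/top0.png');s=cv2.imread('pics/side0.png')
a=cv2.resize(t[130:290,165:475],None,fx=2.55,fy=2.55,interpolation=cv2.INTER_CUBIC)
cv2.imwrite('pics/topc.png',a)
b=cv2.resize(s[120:310,80:400],None,fx=2.5,fy=2.5,interpolation=cv2.INTER_CUBIC)
cv2.imwrite('pics/sidec.png',b)
E
```

```text
(no output)
```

View pics/topc.png

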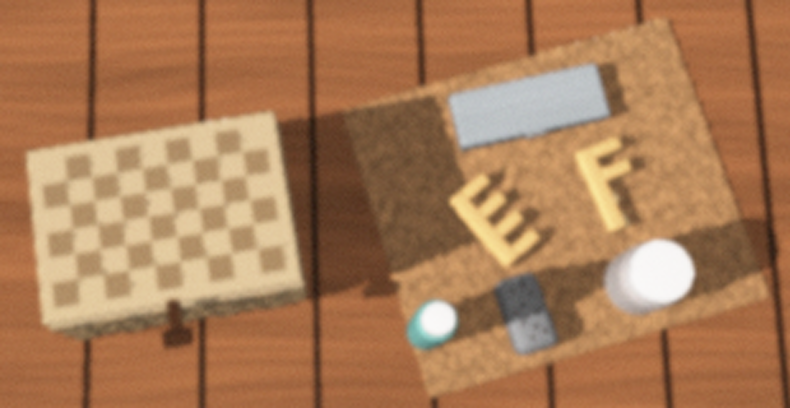

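View pics/sidec.png

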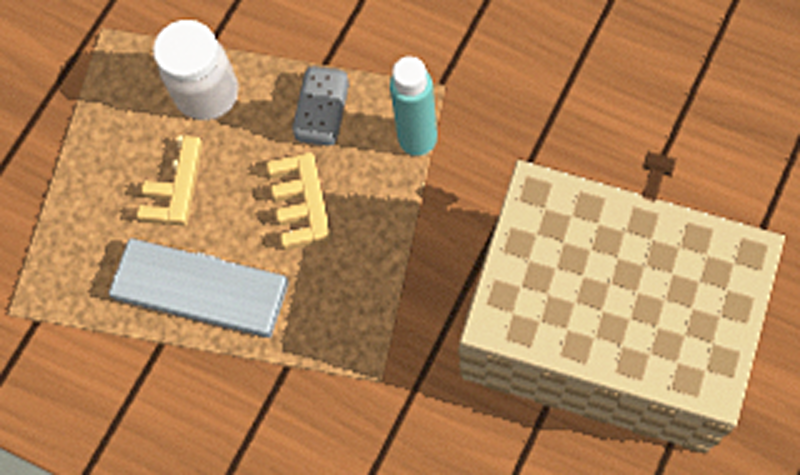

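Run:
```python
from h import *
tc=lambda a:np.array(a,float)/2.55+[165,130]
sc=lambda a:np.array(a,float)/2.5+[80,120]
lt=tc([[25,152],[275,112],[305,290],[45,327]]);ls=sc([[740,425],[460,348],[527,160],[785,236]])
for p,q in zip(lt,ls): print('lid',*tri(p,q))
print('grip',*tri(tc([177,336]),sc([659,165])))
for z in(.138,.15): print(z,cast('top',lt,z)[:,:2],cast('side',ls,z)[:,:2])
print('pum',cast('top',tc([[498,283],[540,275],[554,345],[522,353]]),.03)[:,:2])
print('pumS',cast('side',sc([[308,68],[348,70],[340,136],[296,130]]),.03)[:,:2])
print('brk spine F far-l,far-r,near-r,near-l',cast('top',tc([[575,153],[598,144],[632,223],[611,231]]),.022)[:,:2])
print('side',cast('side',sc([[180,138],[201,140],[187,223],[167,219]]),.022)[:,:2])
```

```text
lid [0.5879 0.3331 0.1394] 0.004272832204910631
lid [0.6256 0.0948 0.1245] 0.004513861708344842
lid [0.4492 0.0719 0.1382] 0.011149347607864376
lid [0.4202 0.3075 0.1475] 0.003401490701535827
grip [0.4091 0.1845 0.1547] 0.0023165858111089473
0.138 [[0.5887 0.3314]
 [0.6225 0.0921]
 [0.4508 0.0666]
 [0.4215 0.3081]] [[0.5868 0.3354]
 [0.6279 0.0986]
 [0.4474 0.0772]
 [0.4154 0.31  ]]
0.15 [[0.5857 0.3281]
 [0.6192 0.0916]
 [0.4495 0.0664]
 [0.4204 0.3052]] [[0.59   0.3339]
 [0.6305 0.1001]
 [0.4524 0.0789]
 [0.4207 0.3089]]
pum [[ 0.4664 -0.1291]
 [ 0.4737 -0.1724]
 [ 0.4022 -0.1824]
 [ 0.3949 -0.1497]]
pumS [[ 0.4074 -0.1823]
 [ 0.3918 -0.1446]
 [ 0.4603 -0.1176]
 [ 0.4735 -0.1602]]
brk spine F far-l,far-r,near-r,near-l [[ 0.6028 -0.218 ]
 [ 0.612  -0.2427]
 [ 0.5269 -0.2722]
 [ 0.519  -0.2499]]
side [[ 0.5288 -0.2635]
 [ 0.5216 -0.2435]
 [ 0.6045 -0.2113]
 [ 0.6093 -0.231 ]]
```

```bash
cat >> h.py <<'E'
from scipy.spatial.transform import Rotation as Ro
def go(pts,yaw=None,T=None):
    """print linear (cm)/twist (deg) for world targets; yaw = world angle of tool x, tool straight down"""
    T=tool()[0] if T is None else T
    for p in np.atleast_2d(pts):
        R=T[:3,:3]
        if yaw is not None:
            c,s=np.cos(np.radians(yaw)),np.sin(np.radians(yaw));Rt=np.array([[c,s,0],[s,-c,0],[0,0,-1]])
        else: Rt=R
        print('lin',(R.T@(p-T[:3,3])*100).round(2),'tw',Ro.from_matrix(R.T@Rt).as_rotvec(degrees=True).round(2))
E
python3 - <<'E'
from h import *
go([[.5,-.25,.33],[.41,.185,.26]],8.3)
E
```

```text
lin [ 42.2  -28.28  -8.01] tw [-0.14  0.01  6.13]
lin [ 44.32 -72.64  -0.91] tw [-0.14  0.01  6.13]
```

>>> play_rows:
  twist:
    - [0,0,3]
    - [0,0,6.1]
    - [0,0,6.1]
    - [0,0,6.1]
    - [0,0,6.1]
    - [0,0,6.1]
    - [0,0,6.1]
    - [0,0,6.1]
    - [0,0,6.1]
    - [0,0,6.1]
    - [0,0,6.1]
    - [0,0,6.1]
    - [0,0,6.1]
    - [0,0,6.1]
    - [0,0,6.1]
    - [0,0,6.1]
    - [0,0,6.1]
    - [0,0,6.1]
    - [0,0,6.1]
    - [0,0,6.1]
  linear:
    - [42.2,-28.3,-8]
    - [42.2,-28.3,-8]
    - [42.2,-28.3,-8]
    - [42.2,-28.3,-8]
    - [42.2,-28.3,-8]
    - [42.2,-28.3,-8]
    - [42.2,-28.3,-8]
    - [42.2,-28.3,-8]
    - [42.2,-28.3,-8]
    - [42.2,-28.3,-8]
    - [42.2,-28.3,-8]
    - [44.3,-72.6,-1]
    - [44.3,-72.6,-1]
    - [44.3,-72.6,-1]
    - [44.3,-72.6,-1]
    - [44.3,-72.6,-1]
    - [44.3,-72.6,-1]
    - [44.3,-72.6,-1]
    - [44.3,-72.6,-1]
    - [44.3,-72.6,-1]
  gripper: [6,6,6,6,6,6,6,6,6,6,6,6,6,6,6,6,6,6,6,6]

```text
time_s: 2.1
position: [0.4094, 0.1851, 0.26]
eef_rot: [[0.99, 0.144, 0.0], [0.144, -0.99, -0.0], [-0.0, 0.0, -1.0]]
force: [1.2, -0.1, -0.2]
finger_gap: 0.699
```

Run:
```python
from h import *
T,s=tool();print(s['time_s'],T,s['joint_positions'])
im=imaging.capture('wrist');cv2.imwrite('pics/w1.png',im[...,::-1])
```

```text
2.1 [[ 0.9896  0.1439  0.      0.4094]
 [ 0.1439 -0.9896 -0.0005  0.1851]
 [-0.      0.0005 -1.      0.26  ]
 [ 0.      0.      0.      1.    ]] [ -16.0809   17.4531  -14.4495  111.9256    5.5357   51.2833 -115.0867]
```

View pics/w1.png

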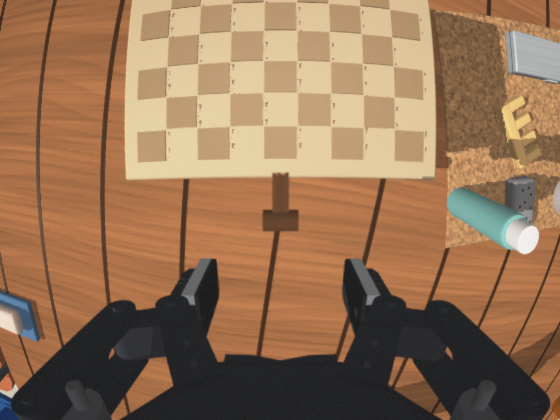

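Run:
```python
from h import *
T,s=tool()
for z in(.134,.145,.155,.165): print(z,cast('wrist',[[280.5,221]],z,T)[0], np.ptp(cast('wrist',[[263,221],[298.5,221]],z,T),axis=0), np.linalg.norm(np.diff(cast('wrist',[[126,178.5],[435.5,177.5]],z,T),axis=0)))
go([.4085,.1835,.155])
```

```text
0.134 [0.3974 0.1956 0.134 ] [0.0046 0.0281 0.    ] 0.25883008570889543
0.145 [0.4009 0.1961 0.145 ] [0.0044 0.0269 0.    ] 0.24735426059044271
0.155 [0.4041 0.1965 0.155 ] [0.0042 0.0257 0.    ] 0.2369216923009402
0.165 [0.4073 0.197  0.165 ] [0.004  0.0246 0.    ] 0.22648912401143767
lin [ 0.09  1.28 10.42] tw [0. 0. 0.]
```

Run:
```python
from h import *
T,s=tool();print(s['time_s'],T[:3,3],s['joint_velocities'])
imaging.capture('wrist')
T,s=tool();print(s['time_s'],T[:3,3],s['joint_velocities'])
T[:3,3]=[.4094,.1851,.26]
for z in(.145,.15,.155): print(z,cast('wrist',[[280.5,221]],z,T)[0])
```

```text
2.15 [0.4059 0.1952 0.2593] [ 3.7459 -1.3414  0.301   0.1906 -1.4011  2.2958 12.5201]
2.2 [0.407  0.1911 0.2596] [ 4.7222 -1.1331  6.3496  0.4928  2.8899  1.9881  3.8866]
0.145 [0.4042 0.1856 0.145 ]
0.15 [0.4058 0.1858 0.15  ]
0.155 [0.4074 0.186  0.155 ]
```

>>> play_rows:
  twist:
    - [0,0,0]
    - [0,0,0]
    - [0,0,0]
    - [0,0,0]
    - [0,0,0]
    - [0,0,0]
    - [0,0,0]
    - [0,0,0]
    - [0,0,0]
    - [0,0,0]
    - [0,0,0]
    - [0,0,0]
  linear:
    - [-0.2,-0.1,2]
    - [-0.2,-0.1,5]
    - [-0.2,-0.1,8]
    - [-0.2,-0.1,10]
    - [-0.2,-0.1,10.8]
    - [-0.2,-0.1,10.8]
    - [-0.2,-0.1,10.8]
    - [-0.2,-0.1,10.8]
    - [-0.2,-0.1,10.8]
    - [-0.2,-0.1,10.8]
    - [-0.2,-0.1,10.8]
    - [-0.2,-0.1,10.8]
  gripper: [6,6,6,6,6,6,0,0,0,0,0,0]
  grip_force: 25

```text
time_s: 3.4
position: [0.4086, 0.185, 0.1527]
eef_rot: [[0.989, 0.145, 0.002], [0.145, -0.989, 0.001], [0.002, -0.001, -1.0]]
force: [0.2, 1.0, 1.0]
finger_gap: 0.304
```

Run:
```python
from h import *
T,s=tool();print(s['time_s'],T[:3,3],s['finger_gap'],s['force'])
cv2.imwrite('pics/w2.png',imaging.capture('wrist')[120:380,120:440,::-1])
a=.11
for p in np.linspace(.11,1.67,18)[1:]: print([round(20.2*(np.cos(a)-np.cos(p)),1),0,round(-20.2*(np.sin(p)-np.sin(a)),1)],end=',')
```

```text
3.4 [0.4086 0.185  0.1527] 0.30378587635951587 [0.2156 0.9666 0.991 ]
[np.float64(0.3), 0, np.float64(-1.8)],[np.float64(0.7), 0, np.float64(-3.6)],[np.float64(1.4), 0, np.float64(-5.4)],[np.float64(2.1), 0, np.float64(-7.1)],[np.float64(3.1), 0, np.float64(-8.7)],[np.float64(4.1), 0, np.float64(-10.2)],[np.float64(5.3), 0, np.float64(-11.6)],[np.float64(6.7), 0, np.float64(-12.9)],[np.float64(8.1), 0, np.float64(-14.0)],[np.float64(9.6), 0, np.float64(-15.1)],[np.float64(11.3), 0, np.float64(-16.0)],[np.float64(13.0), 0, np.float64(-16.7)],[np.float64(14.7), 0, np.float64(-17.3)],[np.float64(16.5), 0, np.float64(-17.7)],[np.float64(18.4), 0, np.float64(-17.9)],[np.float64(20.2), 0, np.float64(-18.0)],[np.float64(22.1), 0, np.float64(-17.9)],
```

View pics/w2.png

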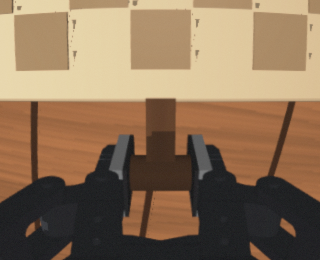

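The bar is pinched by both ends: the gap is 26 mm and the crop shows it centred between the pads. Swinging the lid now.

>>> play_rows:
  twist:
    - [0,0,0]
    - [0,0,0]
    - [0,0,0]
    - [0,0,0]
    - [0,0,0]
    - [0,0,0]
    - [0,0,0]
    - [0,0,0]
    - [0,0,0]
    - [0,0,0]
    - [0,0,0]
    - [0,0,0]
    - [0,0,0]
    - [0,0,0]
    - [0,0,0]
    - [0,0,0]
    - [0,0,0]
    - [0,0,0]
    - [0,0,0]
    - [0,0,0]
  linear:
    - [0.1,0,-0.8]
    - [0.3,0,-1.8]
    - [0.7,0,-3.6]
    - [1.4,0,-5.4]
    - [2.1,0,-7.1]
    - [3.1,0,-8.7]
    - [4.1,0,-10.2]
    - [5.3,0,-11.6]
    - [6.7,0,-12.9]
    - [8.1,0,-14.0]
    - [9.6,0,-15.1]
    - [11.3,0,-16.0]
    - [13.0,0,-16.7]
    - [14.7,0,-17.3]
    - [16.5,0,-17.7]
    - [18.4,0,-17.9]
    - [20.2,0,-18.0]
    - [21.5,0,-18.0]
    - [22.1,0,-17.9]
    - [22.1,0,-17.9]
  gripper: [0,0,0,0,0,0,0,0,0,0,0,0,0,0,0,0,0,0,0,0]

```text
time_s: 5.45
position: [0.6267, 0.217, 0.3321]
eef_rot: [[0.989, 0.145, -0.0], [0.145, -0.989, 0.001], [-0.0, -0.001, -1.0]]
force: [0.1, -0.2, 3.5]
finger_gap: 0.298
```

Run:
```python
from h import *
T,s=tool();print(s['time_s'],T,s['finger_gap'],s['force'],s['joint_positions'])
a=cv2.cvtColor(imaging.capture('side'),cv2.COLOR_RGB2BGR);b=cv2.cvtColor(imaging.capture('top'),cv2.COLOR_RGB2BGR)
cv2.imwrite('pics/o1.png',np.hstack([a[60:380,80:440],b[60:380,120:480]]))
```

```text
5.45 [[ 0.9894  0.145  -0.0003  0.6267]
 [ 0.145  -0.9894  0.0007  0.217 ]
 [-0.0002 -0.0008 -1.      0.3321]
 [ 0.      0.      0.      1.    ]] 0.2984175229022215 [ 0.1377 -0.2327  3.5296] [ -14.3097   33.8858  -12.5769   71.2098    7.1527   75.6526 -108.2483]
```

View pics/o1.png

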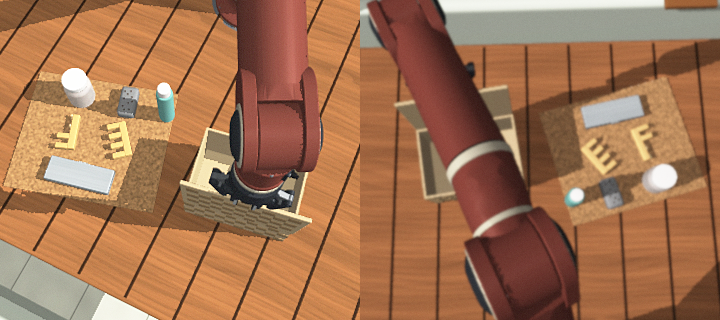

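The lid stands open past upright (≈1.66 rad), still held. I'll release it, rise, and move to look over the mat.

Run:
```python
from h import *
T=tool()[0]
go([[.5,-.05,.36],[.49,-.18,.27]],18,T)
```

```text
lin [-16.38  24.57  -2.81] tw [-0.03 -0.03 -9.65]
lin [-19.26  37.3    6.18] tw [-0.03 -0.03 -9.65]
```

>>> play_rows:
  twist:
    - [0,0,0]
    - [0,0,0]
    - [0,0,0]
    - [0,0,0]
    - [0,0,0]
    - [0,0,0]
    - [0,0,0]
    - [0,0,0]
  linear:
    - [0,0,0]
    - [0,0,0]
    - [0,0,0]
    - [0,0,-1]
    - [0,0,-3]
    - [0,0,-5]
    - [0,0,-7]
    - [0,0,-7]
  gripper: [5,5,5,5,5,5,5,5]

```text
time_s: 6.35
position: [0.6276, 0.2173, 0.4054]
eef_rot: [[0.989, 0.145, 0.007], [0.145, -0.989, 0.003], [0.008, -0.002, -1.0]]
force: [-0.2, 0.1, -0.1]
finger_gap: 0.585
```

>>> play_rows:
  twist:
    - [0,0,-2]
    - [0,0,-4]
    - [0,0,-6]
    - [0,0,-8]
    - [0,0,-9.6]
    - [0,0,-9.6]
    - [0,0,-9.6]
    - [0,0,-9.6]
    - [0,0,-9.6]
    - [0,0,-9.6]
    - [0,0,-9.6]
    - [0,0,-9.6]
    - [0,0,-9.6]
    - [0,0,-9.6]
    - [0,0,-9.6]
    - [0,0,-9.6]
    - [0,0,-9.6]
    - [0,0,-9.6]
  linear:
    - [-3,3,0]
    - [-6,7,1]
    - [-9,11,2]
    - [-12,15,3]
    - [-14,19,3.6]
    - [-16,23,4.2]
    - [-17,27,6]
    - [-18,30,8]
    - [-19,33,10]
    - [-19.3,35.5,12]
    - [-19.3,36.5,13]
    - [-19.3,37.3,13.2]
    - [-19.3,37.3,13.2]
    - [-19.3,37.3,13.2]
    - [-19.3,37.3,13.2]
    - [-19.3,37.3,13.2]
    - [-19.3,37.3,13.2]
    - [-19.3,37.3,13.2]
  gripper: [6.5,6.5,6.5,6.5,6.5,6.5,6.5,6.5,6.5,6.5,6.5,6.5,6.5,6.5,6.5,6.5,6.5,6.5]

```text
time_s: 8.15
position: [0.4898, -0.18, 0.2696]
eef_rot: [[0.951, 0.308, 0.0], [0.308, -0.951, -0.0], [0.0, 0.0, -1.0]]
force: [-1.0, 0.7, -0.7]
finger_gap: 0.762
```

Run:
```python
from h import *
T,s=tool();print(s['time_s'],T)
np.save('T3.npy',T)
cv2.imwrite('pics/w3.png',imaging.capture('wrist')[...,::-1])
print(tool()[0][:3,3])
```

```text
8.15 [[ 0.9513  0.3083  0.0005  0.4898]
 [ 0.3083 -0.9513 -0.     -0.18  ]
 [ 0.0004  0.0002 -1.      0.2696]
 [ 0.      0.      0.      1.    ]]
[ 0.4897 -0.1801  0.2695]
```

View pics/w3.png

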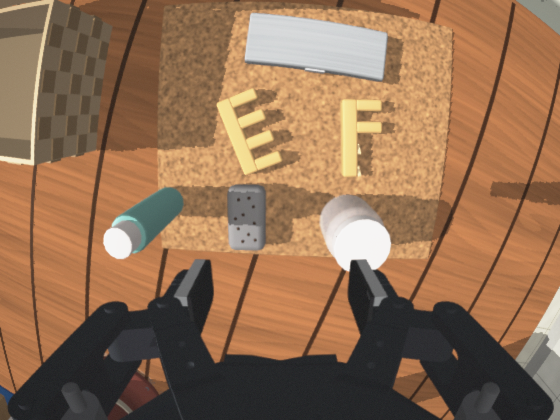

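Run:
```python
from h import *
T=np.load('T3.npy');im=cv2.imread('pics/w3.png')
hsv=cv2.cvtColor(im,cv2.COLOR_BGR2HSV)
m=((hsv[...,1]<60)&(hsv[...,2]<190)).astype(np.uint8);m[:170]=0;m[262:]=0;m[:,:215]=0;m[:,280:]=0
m=cv2.morphologyEx(m,cv2.MORPH_CLOSE,np.ones((5,5)))
c=max(cv2.findContours(m,0,2)[0],key=cv2.contourArea)[:,0]
print(cv2.boundingRect(c))
w=cast('wrist',c,.02,T)[:,:2].astype(np.float32);print('pumice',cv2.minAreaRect(w))
m=((hsv[...,0]>18)&(hsv[...,0]<32)&(hsv[...,1]>90)&(hsv[...,2]>195)).astype(np.uint8)
m[:,:325]=0;m[:,395:]=0;m[:85]=0;m[190:]=0
c=max(cv2.findContours(m,0,2)[0],key=cv2.contourArea)[:,0];print(cv2.boundingRect(c))
print('brk',cv2.minAreaRect(cast('wrist',c,.02,T)[:,:2].astype(np.float32)))
print('spine',cast('wrist',[[341,99.5],[355,99.5],[357,175],[343,176]],.022,T)[:,:2])
```

```text
(227, 185, 39, 65)
pumice ((0.43509140610694885, -0.1534643918275833), (0.08131031692028046, 0.04573007673025131), 17.195974349975586)
(341, 99, 40, 78)
brk ((0.5690639019012451, -0.2514756917953491), (0.09040213376283646, 0.046868808567523956), 19.13639259338379)
spine [[ 0.6029 -0.2146]
 [ 0.6086 -0.2299]
 [ 0.5264 -0.2619]
 [ 0.5198 -0.2463]]
```

>>> play_rows:
  twist:
    - [0,0,0]
    - [0,0,0]
    - [0,0,0]
    - [0,0,0]
    - [0,0,0]
    - [0,0,0]
    - [0,0,0]
    - [0,0,0]
    - [0,0,0]
    - [0,0,0]
    - [0,0,0]
    - [0,0,0]
    - [0,0,0]
    - [0,0,0]
    - [0,0,0]
    - [0,0,0]
  linear:
    - [-2.5,-2.5,2]
    - [-4.4,-4.2,5]
    - [-4.4,-4.2,9]
    - [-4.4,-4.2,13]
    - [-4.4,-4.2,17]
    - [-4.4,-4.2,20]
    - [-4.4,-4.2,22.5]
    - [-4.4,-4.2,23.8]
    - [-4.4,-4.2,24.2]
    - [-4.4,-4.2,24.2]
    - [-4.4,-4.2,24.2]
    - [-4.4,-4.2,24.2]
    - [-4.4,-4.2,24.2]
    - [-4.4,-4.2,24.2]
    - [-4.4,-4.2,24.2]
    - [-4.4,-4.2,24.2]
  gripper: [6.5,6.5,6.5,6.5,6.5,6.5,6.5,6.5,6.5,6.5,0,0,0,0,0,0]
  grip_force: 35

```text
time_s: 9.8
position: [0.4356, -0.1541, 0.0284]
eef_rot: [[0.951, 0.308, 0.002], [0.308, -0.951, -0.001], [0.002, 0.001, -1.0]]
force: [-0.5, 0.0, 6.1]
finger_gap: 0.519
```

>>> play_rows:
  twist:
    - [0,0,0]
    - [0,0,0]
    - [0,0,0]
    - [0,0,0]
    - [0,0,0]
    - [0,0,0]
    - [0,0,0]
    - [0,0,1]
    - [0,0,3]
    - [0,0,5]
    - [0,0,7]
    - [0,0,9]
    - [0,0,9.7]
    - [0,0,9.7]
    - [0,0,9.7]
    - [0,0,9.7]
    - [0,0,9.7]
    - [0,0,9.7]
    - [0,0,9.7]
    - [0,0,9.7]
  linear:
    - [0,0,-1]
    - [0,0,-4]
    - [0,0,-8]
    - [0,0,-12]
    - [0,0,-16]
    - [0,0,-20]
    - [0,0,-23]
    - [2,-3,-24]
    - [4,-6.5,-24]
    - [6,-10.5,-24]
    - [8,-14.5,-24]
    - [10,-18.5,-24]
    - [12,-22.5,-24]
    - [14,-26.5,-24]
    - [15.5,-30,-24]
    - [16.5,-33,-24]
    - [17.5,-35,-24]
    - [17.5,-35,-24]
    - [17.5,-35,-24]
    - [17.5,-35,-24]
  gripper: [0,0,0,0,0,0,0,0,0,0,0,0,0,0,0,0,0,0,0,0]

```text
time_s: 11.8
position: [0.4936, 0.2311, 0.2674]
eef_rot: [[0.99, 0.141, -0.0], [0.141, -0.99, -0.002], [-0.001, 0.002, -1.0]]
force: [-0.7, 0.3, -0.3]
finger_gap: 0.522
```

Run:
```python
from h import *
T,s=tool();print(s['time_s'],T[:3,3],s['finger_gap'],s['force'])
cv2.imwrite('pics/w4.png',imaging.capture('wrist')[...,::-1])
print(tool()[0][:3,3])
```

```text
11.8 [0.4936 0.2311 0.2674] 0.522166716855354 [-0.6692  0.3248 -0.2646]
[0.4938 0.231  0.2674]
```

View pics/w4.png

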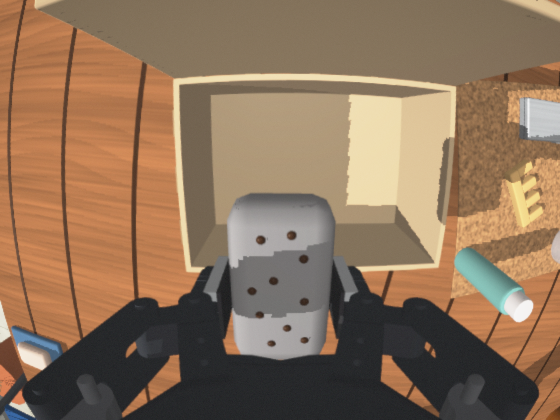

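Run:
```python
from h import *
T=tool()[0]
P=cast('wrist',[[175,80],[456,87],[441,266],[187,271]],.13,T);print(P,P.mean(0))
```

```text
[[0.588  0.3315 0.13  ]
 [0.623  0.0961 0.13  ]
 [0.4575 0.0691 0.13  ]
 [0.4218 0.3079 0.13  ]] [0.5226 0.2011 0.13  ]
```

>>> play_rows:
  twist:
    - [0,0,0]
    - [0,0,0]
    - [0,0,0]
    - [0,0,0]
    - [0,0,0]
    - [0,0,0]
    - [0,0,0]
    - [0,0,0]
    - [0,0,0]
    - [0,0,0]
    - [0,0,0]
    - [0,0,0]
    - [0,0,0]
    - [0,0,0]
    - [0,0,0]
    - [0,0,0]
    - [0,0,0]
  linear:
    - [0,0,3]
    - [0,0,7]
    - [0,0,11]
    - [0,0,14.5]
    - [0,0,17]
    - [0,0,18]
    - [0,0,18]
    - [0,0,18]
    - [0,0,18]
    - [0,0,18]
    - [0,0,17]
    - [0,0,13]
    - [0,0,9]
    - [0,0,5]
    - [0,0,1]
    - [0,0,0]
    - [0,0,0]
  gripper: [0,0,0,0,0,0,0,6.5,6.5,6.5,6.5,6.5,6.5,6.5,6.5,6,6]

```text
time_s: 13.55
position: [0.4944, 0.2335, 0.2702]
eef_rot: [[0.99, 0.143, 0.005], [0.143, -0.99, 0.002], [0.006, -0.002, -1.0]]
force: [-0.0, 0.0, -0.7]
finger_gap: 0.705
```

Run:
```python
from h import *
T,s=tool();print(s['time_s'],T[:3,3],s['finger_gap'],s['force'])
go([[.553,-.2415,.27],[.553,-.2415,.026]],20)
```

```text
13.55 [0.4944 0.2335 0.2702] 0.7052328019016876 [-0.0399  0.0257 -0.6586]
lin [-1.01 47.85 -0.07] tw [ -0.06  -0.33 -11.77]
lin [-1.14 47.9  24.33] tw [ -0.06  -0.33 -11.77]
```

>>> play_rows:
  twist:
    - [0,0,-1]
    - [0,0,-2]
    - [0,0,-4]
    - [0,0,-6]
    - [0,0,-8]
    - [0,0,-10]
    - [0,0,-11.7]
    - [0,0,-11.7]
    - [0,0,-11.7]
    - [0,0,-11.7]
    - [0,0,-11.7]
    - [0,0,-11.7]
    - [0,0,-11.7]
    - [0,0,-11.7]
    - [0,0,-11.7]
    - [0,0,-11.7]
    - [0,0,-11.7]
    - [0,0,-11.7]
    - [0,0,-11.7]
    - [0,0,-11.7]
  linear:
    - [0,2,0]
    - [0,5.5,0]
    - [0,9.5,0]
    - [-0.3,13.5,0]
    - [-0.5,17.5,0]
    - [-0.9,21.5,0]
    - [-0.9,25.5,0]
    - [-0.9,29.5,0]
    - [-0.9,33.5,0]
    - [-0.9,37.5,0]
    - [-0.9,41.5,1]
    - [-0.9,44.5,3]
    - [-0.9,46.5,6]
    - [-0.9,47.6,9]
    - [-0.9,47.6,11]
    - [-0.9,47.6,12]
    - [-0.9,47.6,12]
    - [-0.9,47.6,12]
    - [-0.9,47.6,12]
    - [-0.9,47.6,12]
  gripper: [4.5,4.5,4.5,4.5,4.5,4.5,4.5,4.5,4.5,4.5,4.5,4.5,4.5,4.5,4.5,4.5,4.5,4.5,4.5,4.5]

```text
time_s: 15.55
position: [0.5536, -0.2394, 0.1486]
eef_rot: [[0.94, 0.341, 0.002], [0.341, -0.94, -0.001], [0.002, 0.002, -1.0]]
force: [0.2, -0.2, -0.2]
finger_gap: 0.528
```

Run:
```python
from h import *
T,s=tool();print(s['time_s'],T,s['finger_gap'])
print('jar',cast('top',np.array([[666,272]])/2.55+[165,130],.099)[0])
cv2.imwrite('pics/w5.png',imaging.capture('wrist')[...,::-1])
np.save('T5.npy',T)
```

```text
15.55 [[ 0.94    0.3412  0.0023  0.5536]
 [ 0.3412 -0.94   -0.0008 -0.2394]
 [ 0.0018  0.0015 -1.      0.1486]
 [ 0.      0.      0.      1.    ]] 0.5284167336365682
jar [ 0.4654 -0.28    0.099 ]
```

View pics/w5.png

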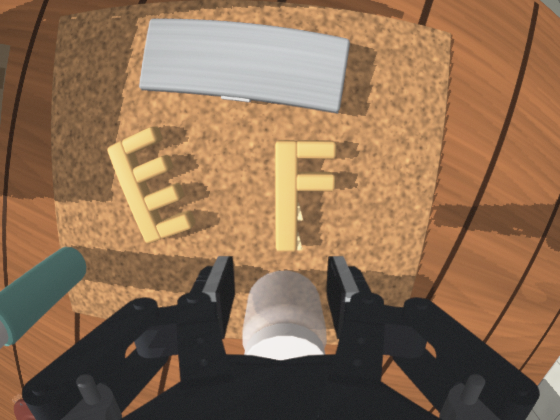

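Run:
```python
from h import *
T=np.load('T5.npy')
P=cast('wrist',[[275.5,142],[296,142],[297,250],[275.5,250]],.022,T)[:,:2];print(P)
f,n=P[:2].mean(0),P[2:].mean(0);m=(f+n)/2;u=(f-n)/np.linalg.norm(f-n);print(m,np.linalg.norm(f-n),np.degrees(np.arctan2(u[1],u[0])))
g=m-.011*u;print(g);go([*g,.0255],T=T)
```

```text
[[ 0.6038 -0.2164]
 [ 0.6092 -0.2311]
 [ 0.5267 -0.2631]
 [ 0.5206 -0.2463]]
[ 0.5651 -0.2392] 0.08847541450146627 20.479793634794955
[ 0.5548 -0.243 ]
lin [-0.04  0.37 12.31] tw [0. 0. 0.]
```

>>> play_rows:
  twist:
    - [0,0,0]
    - [0,0,0]
    - [0,0,0]
    - [0,0,0]
    - [0,0,0]
    - [0,0,0]
    - [0,0,0]
    - [0,0,0]
    - [0,0,0]
    - [0,0,0]
    - [0,0,0]
    - [0,0,0]
    - [0,0,0]
    - [0,0,0]
  linear:
    - [0.1,0.2,2]
    - [0.1,0.2,5]
    - [0.1,0.2,8]
    - [0.1,0.2,10.5]
    - [0.1,0.2,11.7]
    - [0.1,0.2,12.1]
    - [0.1,0.2,12.1]
    - [0.1,0.2,12.1]
    - [0.1,0.2,12.1]
    - [0.1,0.2,12.1]
    - [0.1,0.2,12.1]
    - [0.1,0.2,12.1]
    - [0.1,0.2,12.1]
    - [0.1,0.2,12.1]
  gripper: [4.5,4.5,4.5,4.5,4.5,4.5,4.5,0,0,0,0,0,0,0]
  grip_force: 30

```text
time_s: 17.0
position: [0.5556, -0.2415, 0.0279]
eef_rot: [[0.94, 0.341, 0.003], [0.341, -0.94, -0.001], [0.002, 0.002, -1.0]]
force: [0.3, -0.9, 6.1]
finger_gap: 0.203
```

>>> play_rows:
  twist:
    - [0,0,0]
    - [0,0,0]
    - [0,0,0]
    - [0,0,0]
    - [0,0,0]
    - [0,0,0]
    - [0,0,0]
    - [0,0,1]
    - [0,0,3]
    - [0,0,5]
    - [0,0,7]
    - [0,0,9]
    - [0,0,11]
    - [0,0,11.7]
    - [0,0,11.7]
    - [0,0,11.7]
    - [0,0,11.7]
    - [0,0,11.7]
    - [0,0,11.7]
    - [0,0,11.7]
  linear:
    - [0,0,-1]
    - [0,0,-4]
    - [0,0,-8]
    - [0,0,-12]
    - [0,0,-16]
    - [0,0,-20]
    - [0,0,-23]
    - [1,-3,-24]
    - [2,-6.5,-24]
    - [3,-10.5,-24]
    - [4,-14.5,-24]
    - [5,-18.5,-24]
    - [6,-22.5,-24]
    - [7,-26.5,-24]
    - [8,-30.5,-24]
    - [8.5,-34.5,-24]
    - [9,-38,-24]
    - [9,-39.4,-24]
    - [9,-39.4,-24]
    - [9,-39.4,-24]
  gripper: [0,0,0,0,0,0,0,0,0,0,0,0,0,0,0,0,0,0,0,0]

```text
time_s: 19.0
position: [0.5051, 0.1581, 0.2663]
eef_rot: [[0.99, 0.141, -0.0], [0.141, -0.99, -0.002], [-0.0, 0.002, -1.0]]
force: [-0.5, 0.1, -0.1]
finger_gap: 0.2
```

Run:
```python
from h import *
T,s=tool();print(s['time_s'],T[:3,3],s['finger_gap'],s['force'])
cv2.imwrite('pics/w6.png',cv2.resize(imaging.capture('wrist')[...,::-1],None,fx=.8,fy=.8))
print(tool()[0][:3,3])
```

```text
19.0 [0.5051 0.1581 0.2663] 0.20045018407184803 [-0.5419  0.114  -0.0931]
[0.5054 0.1575 0.2663]
```

View pics/w6.png

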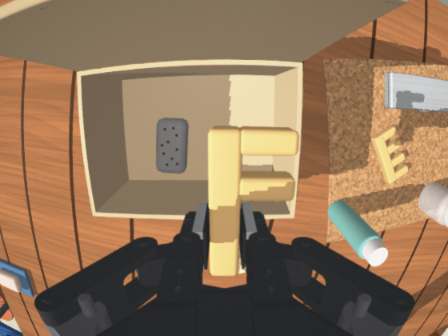

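Pumice lies on the hamper floor; the broken separator is held over the mouth. Lowering and releasing it.

>>> play_rows:
  twist:
    - [0,0,0]
    - [0,0,0]
    - [0,0,0]
    - [0,0,0]
    - [0,0,0]
    - [0,0,0]
    - [0,0,0]
    - [0,0,0]
    - [0,0,0]
    - [0,0,0]
    - [0,0,0]
    - [0,0,0]
    - [0,0,0]
    - [0,0,0]
    - [0,0,0]
    - [0,0,0]
    - [0,0,0]
    - [0,0,0]
  linear:
    - [0,0,3]
    - [0,0,7]
    - [0,0,11]
    - [0,0,14.5]
    - [0,0,17]
    - [0,0,18]
    - [0,0,18]
    - [0,0,18]
    - [0,0,18]
    - [0,0,18]
    - [0,0,17]
    - [0,0,13]
    - [0,0,9]
    - [0,0,5]
    - [0,0,1]
    - [0,0,-2]
    - [0,0,-2]
    - [0,0,-2]
  gripper: [0,0,0,0,0,0,0,5,5,5,5,5,5,5,5,5,5,5]

```text
time_s: 20.85
position: [0.5047, 0.1602, 0.2877]
eef_rot: [[0.99, 0.143, 0.002], [0.143, -0.99, 0.001], [0.002, -0.0, -1.0]]
force: [0.6, -0.2, -1.7]
finger_gap: 0.589
```

Run:
```python
from h import *
T,s=tool();print(s['time_s'],T[:3,3],s['finger_gap'])
im=imaging.capture('wrist');hsv=cv2.cvtColor(im,cv2.COLOR_RGB2HSV);cv2.imwrite('pics/w7.png',im[...,::-1])
m=((hsv[...,0]>18)&(hsv[...,0]<32)&(hsv[...,1]>110)).astype(np.uint8)
for c in cv2.findContours(m,0,2)[0]:
    if cv2.contourArea(c)>150:
        b=cv2.boundingRect(c);p=cast('wrist',[[b[0]+b[2]/2,b[1]+b[3]/2]],.02,T)[0];print(b,cv2.contourArea(c),p)
go([.607,.2145,.4])
```

```text
20.85 [0.5047 0.1602 0.2877] 0.5890412092263811
lin [ 10.96  -3.93 -11.37] tw [0. 0. 0.]
```

Run:
```python
from h import *
T=tool()[0]
im=cv2.imread('pics/w7.png');a=cv2.cvtColor(im,cv2.COLOR_BGR2HSV)
# hamper interior polygon from known rim
for th in(90,105,120):
    m=((a[...,1]>th)&(a[...,0]>15)&(a[...,0]<35)).astype(np.uint8);m=cv2.morphologyEx(m,cv2.MORPH_OPEN,np.ones((3,3)))
    n,l,st,ce=cv2.connectedComponentsWithStats(m)
    for i in range(1,n):
        if st[i,4]>200 and st[i,4]<8000: print(th,st[i],cast('wrist',ce[i:i+1],.02,T)[0],a[l==i].mean(0))
```

```text
90 [ 273  131   39   76 1221] [0.5261 0.1535 0.02  ] [ 22.2277 100.2809 233.4848]
90 [ 458  156   46   75 1846] [ 0.5331 -0.1187  0.02  ] [ 21.1728 108.4854 231.7059]
```

>>> play_rows:
  twist:
    - [0,0,0]
    - [0,0,0]
    - [0,0,0]
    - [0,0,0]
    - [0,0,0]
    - [0,0,0]
    - [0,0,0]
    - [0,0,0]
    - [0,0,0]
    - [0,0,0]
    - [0,0,0]
  linear:
    - [0,0,-3]
    - [0,0,-7]
    - [0,0,-10.5]
    - [1,-0.5,-11.5]
    - [4,-1.5,-11.5]
    - [8,-2.5,-11.5]
    - [11.5,-3.5,-11.5]
    - [13,-4.1,-11.5]
    - [13,-4.1,-11.5]
    - [13,-4.1,-11.5]
    - [13,-4.1,-11.5]
  gripper: [5,5,5,5,5,5,5,5,5,5,5]

```text
time_s: 22.0
position: [0.6268, 0.2188, 0.4013]
eef_rot: [[0.99, 0.143, -0.001], [0.143, -0.99, -0.001], [-0.001, 0.001, -1.0]]
force: [-0.7, -0.3, 0.6]
finger_gap: 0.59
```

Run:
```python
from h import *
T,s=tool();print(s['time_s'],T)
im=imaging.capture('wrist');cv2.imwrite('pics/w8.png',im[...,::-1])
g=cv2.cvtColor(im,cv2.COLOR_RGB2HSV)
# expected pixel of bar at (.6267,.217,.332)
c=imaging.calibration('wrist');K=c['camera_matrix'];E=np.linalg.inv(T@c['tool_from_camera'])
p=(E@[.6267,.217,.332,1])[:3];r=np.arctan2(np.hypot(*p[:2]),p[2]);u=p[:2]/np.hypot(*p[:2])*r*K[0,0]+K[:2,2];print(u)
m=((g[...,2]<115)&(g[...,1]>90)).astype(np.uint8)
n,l,st,ce=cv2.connectedComponentsWithStats(m)
for i in range(1,n):
    if st[i,4]>250 and abs(ce[i]-u).max()<120: print(st[i],ce[i],cast('wrist',ce[i:i+1],.332,T)[0])
```

```text
22.0 [[ 0.9897  0.1431 -0.001   0.6268]
 [ 0.1431 -0.9897 -0.0008  0.2188]
 [-0.0011  0.0006 -1.      0.4013]
 [ 0.      0.      0.      1.    ]]
[284.55   236.1756]
[369  45  28 144 567] [383.2381 123.2116] [0.7061 0.1685 0.332 ]
[186 193  82  17 268] [229.9925 201.9627] [0.6439 0.2535 0.332 ]
[297 193  81  17 277] [335.1949 201.5776] [0.6535 0.1894 0.332 ]
[327 201  66  16 305] [357.3639 209.1967] [0.6507 0.1745 0.332 ]
[263 223  41  20 570] [282.9175 233.6246] [0.6282 0.2183 0.332 ]
[263 245  40  10 298] [282.2181 249.604 ] [0.6174 0.2171 0.332 ]
```

View pics/w8.png

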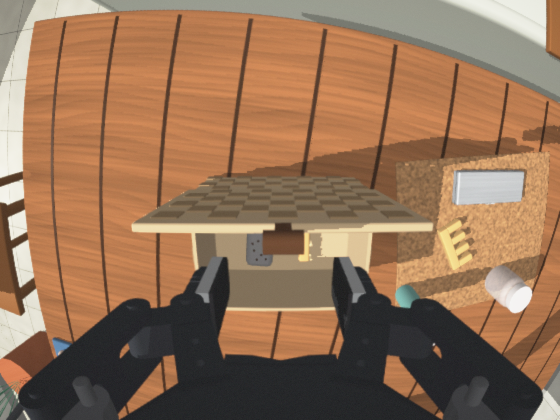

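Bar at (283,238), within 2 px of where I expected it; both discards are visible inside, at (258,248) and (303,245). Re-pinching.

>>> play_rows:
  twist:
    - [0,0,0]
    - [0,0,0]
    - [0,0,0]
    - [0,0,0]
    - [0,0,0]
    - [0,0,0]
    - [0,0,0]
    - [0,0,0]
    - [0,0,0]
    - [0,0,0]
    - [0,0,0]
  linear:
    - [0,0.1,2]
    - [0,0.1,4]
    - [0,0.1,6]
    - [0,0.1,6.9]
    - [0,0.1,6.9]
    - [0,0.1,6.9]
    - [0,0.1,6.9]
    - [0,0.1,6.9]
    - [0,0.1,6.9]
    - [0,0.1,6.9]
    - [0,0.1,6.9]
  gripper: [5,5,5,5,5,5,0,0,0,0,0]
  grip_force: 25

```text
time_s: 23.15
position: [0.6286, 0.2173, 0.334]
eef_rot: [[0.99, 0.142, 0.003], [0.142, -0.99, -0.001], [0.003, 0.001, -1.0]]
force: [-0.6, -3.7, 5.1]
finger_gap: 0.296
```

Run:
```python
from h import *
T,s=tool();print(s['time_s'],T[:3,3],s['finger_gap'],s['force'])
a=1.67
for p in np.linspace(1.67,.02,20)[1:]: print([float(round(20.2*(np.cos(a)-np.cos(p)),1)),0,float(round(-20.2*(np.sin(p)-np.sin(a)),1))],end=',')
```

```text
23.15 [0.6286 0.2173 0.334 ] 0.2956353465445555 [-0.5639 -3.687   5.1359]
[-1.8, 0, -0.1],[-3.5, 0, -0.0],[-5.2, 0, 0.2],[-7.0, 0, 0.5],[-8.6, 0, 1.0],[-10.3, 0, 1.7],[-11.8, 0, 2.5],[-13.3, 0, 3.4],[-14.7, 0, 4.4],[-16.1, 0, 5.6],[-17.3, 0, 6.9],[-18.3, 0, 8.2],[-19.3, 0, 9.7],[-20.2, 0, 11.2],[-20.9, 0, 12.8],[-21.4, 0, 14.5],[-21.8, 0, 16.2],[-22.1, 0, 17.9],[-22.2, 0, 19.7],
```

>>> play_rows:
  twist:
    - [0,0,0]
    - [0,0,0]
    - [0,0,0]
    - [0,0,0]
    - [0,0,0]
    - [0,0,0]
    - [0,0,0]
    - [0,0,0]
    - [0,0,0]
    - [0,0,0]
    - [0,0,0]
    - [0,0,0]
    - [0,0,0]
    - [0,0,0]
    - [0,0,0]
    - [0,0,0]
    - [0,0,0]
    - [0,0,0]
    - [0,0,0]
  linear:
    - [-0.8,0,0]
    - [-1.8,0,-0.1]
    - [-3.5,0,0]
    - [-5.2,0,0.2]
    - [-7,0,0.5]
    - [-8.6,0,1]
    - [-10.3,0,1.7]
    - [-11.8,0,2.5]
    - [-13.3,0,3.4]
    - [-14.7,0,4.4]
    - [-16.1,0,5.6]
    - [-17.3,0,6.9]
    - [-18.3,0,8.2]
    - [-19.3,0,9.7]
    - [-20.2,0,11.2]
    - [-20.9,0,12.8]
    - [-21.4,0,14.5]
    - [-21.8,0,16.2]
    - [-22,0,17.2]
  gripper: [0,0,0,0,0,0,0,0,0,0,0,0,0,0,0,0,0,0,0]

```text
time_s: 25.05
position: [0.4097, 0.1854, 0.1594]
eef_rot: [[0.99, 0.142, -0.001], [0.142, -0.99, -0.002], [-0.001, 0.002, -1.0]]
force: [0.7, -5.3, 2.2]
finger_gap: 0.298
```

Run:
```python
from h import *
T,s=tool();print(s['time_s'],T,s['finger_gap'],s['force'])
```

```text
25.05 [[ 0.9899  0.1421 -0.0011  0.4097]
 [ 0.1421 -0.9899 -0.0022  0.1854]
 [-0.0014  0.0021 -1.      0.1594]
 [ 0.      0.      0.      1.    ]] 0.29778740821666977 [ 0.6593 -5.2632  2.1642]
```

>>> play_rows:
  twist:
    - [0,0,0]
    - [0,0,0]
    - [0,0,0]
    - [0,0,0]
    - [0,0,0]
    - [0,0,0]
    - [0,0,0]
    - [0,0,0]
  linear:
    - [0,0,0.4]
    - [0,0,0.9]
    - [-0.1,0,1.3]
    - [-0.1,0,1.7]
    - [-0.1,0,2]
    - [-0.1,0,2.3]
    - [-0.1,0,2.5]
    - [-0.1,0,2.5]
  gripper: [0,0,0,0,0,0,0,0]

```text
time_s: 25.85
position: [0.4079, 0.1851, 0.136]
eef_rot: [[0.99, 0.142, -0.003], [0.142, -0.99, -0.003], [-0.003, 0.003, -1.0]]
force: [-3.7, -6.2, 9.1]
finger_gap: 0.296
```

>>> play_rows:
  twist:
    - [0,0,0]
    - [0,0,0]
    - [0,0,0]
    - [0,0,0]
    - [0,0,0]
  linear:
    - [0,0,0.2]
    - [0,0,0.4]
    - [0,0,0.5]
    - [0,0,0.5]
    - [0,0,0.5]
  gripper: [0,0,0,0,0]

```text
time_s: 26.35
position: [0.4081, 0.1852, 0.1348]
eef_rot: [[0.99, 0.142, -0.0], [0.142, -0.99, -0.004], [-0.001, 0.004, -1.0]]
force: [-10.0, -10.3, 42.4]
finger_gap: 0.299
```

The force rose to 42 N for 1.2 mm of travel, so the lid is on its rim. Unload, release and retreat.

>>> play_rows:
  twist:
    - [0,0,0]
    - [0,0,0]
    - [0,0,0]
    - [0,0,0]
    - [0,0,0]
    - [0,0,0]
    - [0,0,0]
    - [0,0,0]
    - [0,0,0]
    - [0,0,0]
    - [0,0,0]
    - [0,0,0]
    - [0,0,0]
  linear:
    - [0,0,-0.2]
    - [0,0,-0.3]
    - [0,0,-0.3]
    - [0,0,-0.3]
    - [0,0,-0.3]
    - [0,0,-0.3]
    - [0,0,-2]
    - [0,0,-5]
    - [0,0,-9]
    - [0,0,-12]
    - [0,0,-12.6]
    - [0,0,-12.6]
    - [0,0,-12.6]
  gripper: [0,0,5,5,5,5,5,5,5,5,5,5,5]

```text
time_s: 27.65
position: [0.4082, 0.1864, 0.2551]
eef_rot: [[0.99, 0.143, -0.002], [0.143, -0.99, -0.001], [-0.003, 0.001, -1.0]]
force: [0.2, 0.7, -0.2]
finger_gap: 0.584
```

Run:
```python
from h import *
T,s=tool();print(s['time_s'],T[:3,3],s['force'],s['finger_gap'])
im=imaging.capture('wrist');cv2.imwrite('pics/w9.png',im[...,::-1])
g=cv2.cvtColor(im,cv2.COLOR_RGB2HSV)
# lid front edge width: beige columns per row
m=((g[...,1]<110)&(g[...,2]>170)&(g[...,0]>15)&(g[...,0]<35))
m=cv2.morphologyEx(m.astype(np.uint8),cv2.MORPH_CLOSE,np.ones((3,3)))
for r in range(150,205,4):
    c=np.flatnonzero(m[r,90:470]);print(r,len(c),(c[0]+90,c[-1]+90) if len(c) else '')
for r in range(190,250,5):
    d=np.flatnonzero((g[r,230:330,2]<95)&(g[r,230:330,1]>80));print('bar',r,(d[0]+230,d[-1]+230,len(d)) if len(d) else '')
```

```text
27.65 [0.4082 0.1864 0.2551] [ 0.1918  0.7344 -0.2326] 0.5838740475222286
150 300 (np.int64(132), np.int64(431))
154 300 (np.int64(132), np.int64(431))
158 299 (np.int64(132), np.int64(430))
162 298 (np.int64(133), np.int64(430))
166 298 (np.int64(133), np.int64(430))
170 297 (np.int64(133), np.int64(429))
174 278 (np.int64(134), np.int64(429))
178 0 
182 0 
186 0 
190 1 (np.int64(454), np.int64(454))
194 1 (np.int64(451), np.int64(451))
198 0 
202 0 
bar 190 
bar 195 
bar 200 
bar 205 (np.int64(267), np.int64(297), 14)
bar 210 (np.int64(267), np.int64(291), 15)
bar 215 
bar 220 
bar 225 (np.int64(277), np.int64(280), 4)
bar 230 (np.int64(276), np.int64(280), 5)
bar 235 (np.int64(276), np.int64(279), 4)
bar 240 (np.int64(275), np.int64(278), 4)
bar 245 (np.int64(274), np.int64(277), 4)
```

Run:
```python
from h import *
T,s=tool()
for z in(.13,.138,.145): 
    P=cast('wrist',[[133.5,174],[429.5,174]],z,T);print(z,np.linalg.norm(P[1]-P[0]),P.mean(0))
# same measure on w1 (ajar) as reference: earlier 240 mm at z .152
# moved bystanders? compare top views
im=imaging.capture('top');a=cv2.imread('pics/top0.png');b=im[...,::-1]
cv2.imwrite('pics/top9.png',b)
d=(cv2.absdiff(a,np.ascontiguousarray(b)).max(2)>45).astype(np.uint8);d=cv2.morphologyEx(d,cv2.MORPH_OPEN,np.ones((3,3)))
n,l,st,ce=cv2.connectedComponentsWithStats(d)
for i in range(1,n):
    if st[i,4]>15: print(st[i],ce[i])
```

```text
0.13 0.24460045149830403 [0.4397 0.1905 0.13  ]
0.138 0.2366937863294965 [0.441  0.1907 0.138 ]
0.145 0.2297754543067899 [0.4421 0.1909 0.145 ]
[ 465  164   44   45 1451] [488.581  188.5155]
[ 507  165   49   53 1690] [530.0959 191.6296]
[ 376  184   88   43 1997] [423.2394 205.2323]
[409 184   5   4  18] [410.8333 185.3333]
[555 185   5  32 116] [557.5086 197.7155]
[341 191   6  13  50] [343.34 197.56]
[ 160  205   97  141 5797] [212.2481 262.5694]
[341 218  35  17 301] [358.3289 226.608 ]
[361 237  14   6  50] [367.42 239.22]
[312 239   9   6  45] [316.0667 241.3778]
[299 243   9   7  48] [303.2292 246.4167]
[365 250  28  19 354] [378.4633 258.7966]
[ 230  269   61  151 4613] [264.4923 351.7342]
[ 525  291   35   50 1235] [543.464  318.0348]
[481 316  44  39 947] [504.0919 337.0665]
[530 335  30  43 889] [545.8358 358.8178]
[213 336   4   4  16] [214.5 337.5]
[ 292  345   29   61 1015] [302.597  379.8315]
[464 344  15  13 111] [472.5946 350.0901]
[435 357  14   7  51] [441.3529 359.8627]
[494 359  35  31 593] [512.9191 375.4435]
[427 362   5   4  17] [428.9412 363.4118]
[308 409   7   4  21] [311.     410.4286]
[455 408   9   5  30] [459.0333 409.9333]
[302 413  21   7 110] [313.0364 416.3727]
[439 412  14   6  49] [445.3878 414.2653]
```

Run:
```python
from h import *
from station import ticket
a=cv2.imread('pics/top0.png');b=cv2.imread('pics/top9.png')
for n,(x,y,w,h) in dict(good=(340,195,38,42),jar=(400,222,40,32),lotion=(322,246,26,24),case=(338,152,70,38)).items():
    t=a[y:y+h,x:x+w];R=b[y-12:y+h+12,x-12:x+w+12]
    r=cv2.matchTemplate(R,t,cv2.TM_CCOEFF_NORMED);_,v,_,p=cv2.minMaxLoc(r);print(n,round(v,2),p[0]-12,p[1]-12)
print(ticket.finish_job())
```

```text
good 0.66 0 0
jar 0.99 0 0
lotion 1.0 0 0
case 0.97 0 0
the job is handed in; nothing more can be done
None
```

I opened the hamper lid to about 1.65 rad and dropped the pumice and then the broken separator inside. I then led the lid shut, released it, backed the arm clear and handed the job in at about 28 s.

- **Discards inside:** the wrist camera showed both lying in the hamper just before I shut the lid.
- **Lid shut:** the force rose to 42 N over the last 1.2 mm, which is the lid meeting its rim. The lid's front edge then measured about 0.135 m high, against about 0.152 m when it started ajar. The nominal shut height is 0.138 m, which is within the measuring error.
- **Left alone:** comparing before-and-after top views, the jar, lotion bottle, tool case and good separator all show zero shift. The match for the good separator was weaker (0.66), probably because shadows had changed. The gripper never closed on any of them.
- **Not checked:** the last picture could not be viewed because I had reached the 12-picture limit, so the final checks on the lid and the other items are by numbers only.
- **Force limit:** the 42 N was the wrist reading while the fingers pressed the lid grip. It is just above the 40 N limit, but that limit covers presses by the arm or gripper body. The wrist limit is 120 N.

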